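# Lock the pivot nut with a second nut

### The job

The brass nut on the pivot stud is set just right, so lock it: run the big steel nut above it down the thread (clockwise seen from above) until it meets the spring washer, then tighten it until the washer is pressed flat, and let go. Stop as soon as you feel the washer go solid: the brass nut with the orange paint mark must not be dragged round. Leave the tape measure, the jar and the green tape where they are.

Things in the scene. Friction and masses are not known exactly. Their poses are not given: they have to be found in the camera images.
- stand: pivot stand, fixed: grey base 100x100x12 mm, round boss, aluminium arm (top 30 mm up) reaching 79 mm along the stand's +x, and an upright threaded stud, 18 mm thick, at its middle. Origin: underside of the base on the stud's axis; z up. Right-hand thread: 3 mm down per clockwise turn seen from above. On the stud from below: arm, brass nut, spring washer, a gap, steel nut.
- stud_end (a point): top end of the stud, 102 mm above the underside of the base, on its axis. About 23 to 24 mm of stud stands out above the steel nut at the start.
- lock_nut_mid (a point): centre of the big steel hex nut, on the stud axis: 36 mm across flats, 28 mm high (14 mm above and below this point). Local z up; flats face local +x, -x and every 60 degrees; turns with the nut. It starts on the thread 1.0 to 2.3 mm above the washer (2.2 to 4.8 rad to go, at about 0.06 N m) and stays where it is let go. Its orientation does not tell where it will meet the washer.
- washer_top (a point): centre of the top face of the dark split spring washer (32 mm across) on the brass nut: 4.5 mm above the brass nut's top when free, 4.1 mm when flat, a squeeze lost in the noise. Feel it instead: turning the steel nut takes 0.22 N m when it meets the washer, rising to 0.44 N m over 0.8 rad; then the washer is flat and goes solid, and the torque climbs steeply.
- set_nut_top (a point): centre of the top face of the brass hex nut (30 mm across flats, 14 mm high, from 30 to 44 mm above the bench). It holds against turning up to 0.90 N m, then slips round with the steel nut.
- paint_mark (a point): orange paint mark on the flat of the brass nut that faces the robot, 15.5 mm from the stud axis, half-way up; it shows if the brass nut turns.
- tape_measure_mid (a point): centre of the loose yellow tape measure, 36x74x62 mm, standing left of the stand
- parts_jar_mid (a point): centre of the loose white jar with a blue cap, 53 mm across, 72 mm high, standing far right of the stand
- tape_green_mid (a point): centre of the loose roll of green tape lying in front of the stand, 64 mm across, 19 mm high

How it is judged (in metres and radians):
On the way, in this order (a step that is already met when the one before it is completed fails the run):
1. the steel nut has been run down onto the spring washer (z of lock_nut_mid in the frame of washer_top below 0.0141 m), for 0.1 s.
2. the washer has been pressed flat (z of washer_top in the frame of set_nut_top below 0.00421 m), for 0.1 s.
At the end, for the whole second after the job is handed in: The steel nut sits on the spring washer (gap under 0.1 mm), the washer is squeezed by at least 0.29 of its 0.38 mm, three quarters of the way, the brass nut's paint mark has moved less than 2.5 mm, and the nut has been let go (z of lock_nut_mid in the frame of washer_top below 0.0141 m and z of washer_top in the frame of set_nut_top below 0.00421 m and distance of paint_mark from where it was at the start of the episode below 0.0025 m); the robot touches nothing.
It fails at once if the brass nut is dragged round (its paint mark moves 2.5 mm or more) (distance of paint_mark from where it was at the start of the episode above 0.0025 m).
It fails at once if the tape measure, the jar or the green tape is moved by more than 15 mm (distance of any of tape_measure_mid, parts_jar_mid, tape_green_mid from where it was at the start of the episode above 0.015 m).
It also fails if it takes over 67 s, if anything falls off the work surface, if the arm or the gripper's body presses on something with over 40 N, if the wrist force passes 120 N, or if a joint passes its speed limit or range.

### The arm

A 6-joint arm with a two-finger parallel gripper is mounted at the origin on a cart in front of the work surface, level with it; the furniture and walls round the work are solid. World frame = base frame: x ahead of the robot, y to its left, z up, the work surface at z = 0. Lengths are in m, angles in degrees, forces in N, time in s.
With the tool pointing down it reaches from about 0.375 to 0.9 m from the base axis. Payload 3.1 kg.
Tool frame: the origin (TCP) lies midway between the tips of the shut fingers; the grasp point (between the pads) lies bot.hold_point_z behind it (bot.hold_point_z is the distance from the TCP to the grasp point, in m); z points along the fingers, y is the direction in which the jaws open and shut (so a half turn about z gives the same grasp; the last joint's range is limited). The gripper opens to 87 mm and grips with 3 to 60 N. Pads are 19 mm wide; open, the fingers measure 117 mm over their backs; the gripper's body (75 mm by 190 mm) begins 51 mm behind the grasp point.
Start: joints at [60.075, 30.224, 82.088, -0, 67.689, -10.227], TCP at [0.211, 0.588, 0.223] pointing down, gripper open.
Joint ranges: [-176.69, 176.69], [-43.24, 126.21], [12.49, 139.97], [-82, 262], [0, 151.66], [-163.58, 163.58]. Speed limits (degrees/s): [159.86, 159.86, 180, 180, 180, 180].

### API

Orientations are given as a 3x3 rotation matrix whose columns are the frame's x, y, z axes.
In Python, from rig import bot, vision, hand_in gives the robot as it stands. The module is installed in compiled form; this text tells all that it offers.
- The arm moves only by the shell command python3 -m handwheel 'ROWS'. ROWS is JSON, a list of rows, each an object of numbers: "hand": the gripper's target within -1 to 1 (fully open at 1, half-way at 0, shut at -1); "dx", "dy", "dz": the shift along the world's x, y, z in cm; "wx", "wy", "wz": the turn, a rotation vector about the world's x, y, z in rad. In form: [{"hand": .., "dx": .., "dy": .., "dz": .., "wx": .., "wy": .., "wz": ..}, ...]. A call has 1 to 10 rows; each row shifts and turns the commanded pose from where the row before left it; what a row does not reach is not made up. A row lasts 1/10 s, in which the tool goes at most 50 mm and 8.59 degrees, less where a joint would pass 70% of its speed; a pose out of reach is approached as far as the arm can. A call with a gripper value outside its range is refused whole. The fingers move at their own pace and stop on an object; the grip force is fixed at half the most. Time passes only in rows, so rows that do not move let the fingers close. It gives the time, the measured TCP pose, the force and the opening at its end, in the units of the state.
- bot.read_state(): the state, without advancing time (a new reading comes with each control period).
- vision.capture(name): name is "scene" or "top"; returns (picture, depth): 420x560x3 uint8, red, green, blue; 420x560 float32, m along the optical axis (not along the pixel's ray), 0 where there is no reading.
- vision.get_calibration(name): a dict with "fx", "fy", "cx", "cy" (pixels), "rvec" (rotation vector, rad) and "tvec" (3), from world to camera coordinates, as OpenCV has them. Camera axes: x right, y down, z forward; pixel columns grow to the right and rows downward; lengths in m; the calibration is good to about 2 mm. A picture is of the moment at which its call begins. get_calibration takes no time and is no camera call.
- hand_in(): hands the job in, once; it reports no verdict.
The state is a dict: "time_s": time; "joint_positions": joint angles; "qvel": joint speeds; "tau": joint torques, N m; "position": TCP position; "tcp_rot": TCP orientation; "force": force on the tool from outside, world axes, zero at the start; "moment": the same for the moment, N m; "opening": opening from 0.0 (shut) to 1.0 (fully open).
Only numpy, scipy, OpenCV 4.12 (cv2) and the standard library are available. Lean on these libraries where they do the work, as an engineer would, in place of code of your own. Each camera call takes 0.05 s, during which the arm holds its last target.

## Working session

There is one attempt and no reset: what is moved stays moved. The work goes in short steps, Python scripts to look and compute and a shell command to move; the robot and the scene stay as the last step left them, time stands still between calls to the robot, and variables do not carry over. Pictures are saved under pics/ and viewed, and the job is handed in when it is done.

```bash
mkdir -p pics
python3 - <<'E'
from rig import bot, vision
import cv2,numpy as np
print(bot.read_state(), bot.hold_point_z)
for n in("scene","top"):
    p,d=vision.capture(n); cv2.imwrite(f"pics/{n}0.png",p[:,:,::-1]); np.save(f"{n}0.npy",d); np.save(f"{n}0rgb.npy",p)
    print(vision.get_calibration(n))
E
```

```text
{'time_s': 0.0, 'joint_positions': array([ 6.00744525e+01,  3.02777853e+01,  8.21561235e+01, -2.43951124e-03,
        6.76895559e+01, -1.02284984e+01]), 'qvel': array([ 0.04697046, -0.07258196, -0.06060686, -0.04082146,  0.10000968,
        0.07563576]), 'tau': array([-1.41882123e-03, -4.40051830e+01, -1.76586503e+01,  6.31136843e-02,
        5.82150940e-02, -1.58931866e-04]), 'position': array([0.21027843, 0.58778521, 0.22158576]), 'tcp_rot': array([[-9.41493188e-01,  3.37030403e-01, -1.04086717e-03],
       [ 3.37031835e-01,  9.41491360e-01, -1.88721534e-03],
       [ 3.43918500e-04, -2.12760576e-03, -9.99997678e-01]]), 'force': array([-0.72090593, -0.27730428, -0.36907185]), 'moment': array([ 0.00028005, -0.00536507, -0.01638408]), 'opening': 0.9993386296572081} 0.0187
{'fx': 427.45665646056875, 'fy': 427.45665646056875, 'cx': 282.81945652301044, 'cy': 202.37001931255315, 'rvec': array([ 2.1487046 , -0.88926237,  0.42740977]), 'tvec': array([-0.20248735,  0.45469592,  0.47275996])}
{'fx': 436.1281069213701, 'fy': 436.1281069213701, 'cx': 279.99198547513134, 'cy': 215.27658261607291, 'rvec': array([ 2.11951819, -2.07333551,  0.24412206]), 'tvec': array([0.22016485, 0.57540465, 0.792802  ])}
```

View pics/scene0.png

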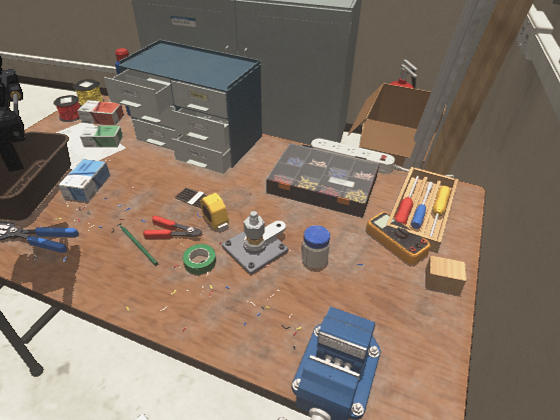

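View pics/top0.png

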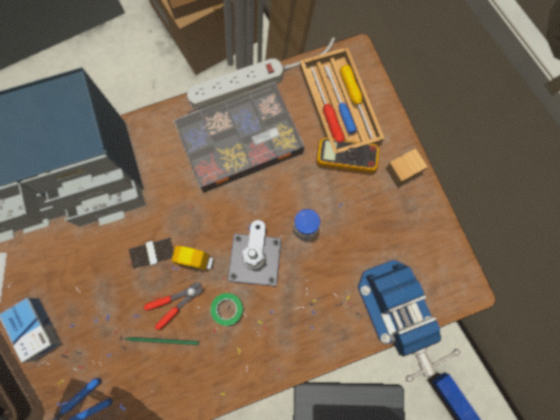

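The scene view has the stand near (254,240), the tape measure (214,209), the jar (316,247) and the green tape (200,259). In the top view the stand is near (255,258), the tape measure (192,257), the jar (307,223) and the green tape (226,310). I'll zoom in on the stand.

```bash
cat > h.py <<'E'
import numpy as np,cv2
from rig import vision
def cal(n):
    c=vision.get_calibration(n);K=np.array([[c['fx'],0,c['cx']],[0,c['fy'],c['cy']],[0,0,1]])
    return K,cv2.Rodrigues(c['rvec'])[0],np.array(c['tvec'])
def bp(n,u,v,z):
    K,R,t=cal(n);return R.T@(np.linalg.inv(K)@[u,v,1]*z-t)
def atz(n,u,v,h):
    K,R,t=cal(n);o=-R.T@t;r=R.T@np.linalg.inv(K)@[u,v,1];return o+r*(h-o[2])/r[2]
def proj(n,P):
    K,R,t=cal(n);q=K@(R@np.array(P)+t);return q[:2]/q[2]
def cloud(n,d):
    K,R,t=cal(n);v,u=np.mgrid[:420,:560];q=np.stack([(u-K[0,2])/K[0,0]*d,(v-K[1,2])/K[1,1]*d,d],-1)
    return (q-t)@R
def tri(a,b):
    A=[]
    for n,(u,v) in (("scene",a),("top",b)):
        K,R,t=cal(n);P=K@np.c_[R,t];A.append(P)
    X=cv2.triangulatePoints(A[0],A[1],np.float64(a).reshape(2,1),np.float64(b).reshape(2,1)).ravel();return X[:3]/X[3]
E
python3 - <<'E'
from h import *
s=np.load("scene0rgb.npy");t=np.load("top0rgb.npy")
a=cv2.resize(s[200:275,215:295],None,fx=7,fy=7,interpolation=cv2.INTER_CUBIC)
b=cv2.resize(t[215:290,220:290],None,fx=7,fy=7,interpolation=cv2.INTER_CUBIC)
cv2.imwrite("pics/za.png",a[:,:,::-1]);cv2.imwrite("pics/zb.png",b[:,:,::-1])
for n in("scene","top"):
    d=np.load(n+"0.npy");c=cloud(n,d)
    for (u,v) in ([(254,214),(254,240),(214,209),(316,235),(200,250)] if n=="scene" else [(252,254),(250,262),(255,258),(258,230),(192,257),(307,223),(214,310),(240,278)]):
        print(n,u,v,c[v,u].round(4))
E
```

```text
scene 254 214 [0.4903 0.2787 0.1013]
scene 254 240 [0.4801 0.2699 0.0438]
scene 214 209 [0.4765 0.3904 0.0509]
scene 316 235 [0.5573 0.1769 0.0703]
scene 200 250 [0.403  0.3486 0.0124]
top 252 254 [0.4876 0.2829 0.1006]
top 250 262 [0.4754 0.2877 0.0783]
top 255 258 [0.4833 0.2785 0.0776]
top 258 230 [0.5476 0.2773 0.0291]
top 192 257 [0.4852 0.4025 0.0584]
top 307 223 [0.5549 0.1797 0.0726]
top 214 310 [0.386  0.3601 0.0162]
top 240 278 [0.451  0.3117 0.0093]
```

View pics/za.png

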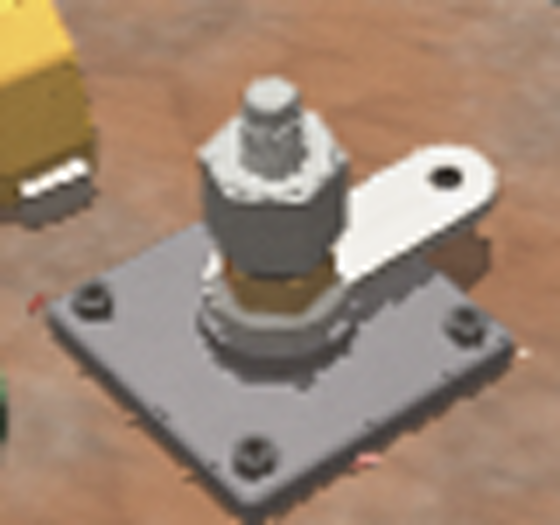

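View pics/zb.png

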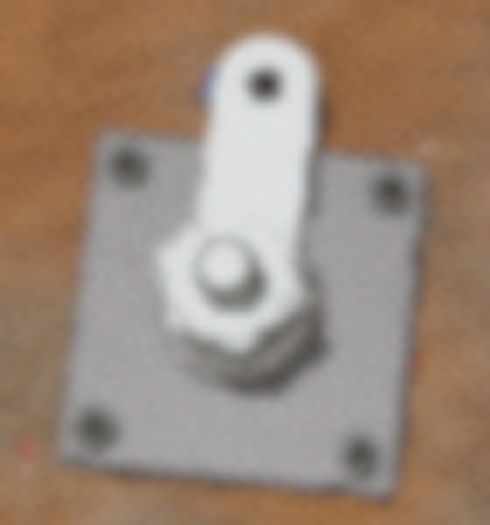

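```bash
python3 - <<'E'
from h import *
f=lambda x,y,ox,oy:((x+.5)/7-.5+ox,(y+.5)/7-.5+oy)
print("stud tri",tri(f(272,93,215,200),f(229,268,220,215)), atz("scene",*f(272,93,215,200),.102),atz("top",*f(229,268,220,215),.102))
from scipy.optimize import minimize
for n in("scene","top"):
    c=cloud(n,np.load(n+"0.npy")).reshape(-1,3)
    m=(abs(c[:,0]-.485)<.03)&(abs(c[:,1]-.28)<.03)
    q=c[m&(abs(c[:,2]-.077)<.004)]; s=c[m&(c[:,2]>.098)]
    print(n,"stud n",len(s),s.mean(0),"nut top n",len(q),np.median(q,0), q[:,:2].min(0),q[:,:2].max(0))
    h=c[m&(c[:,2]>.074)]
    def side(q,cx,cy,a):
        an=a+np.arange(6)*np.pi/3
        return np.max((q[:,0]-cx)[:,None]*np.cos(an)+(q[:,1]-cy)[:,None]*np.sin(an),1)
    cen=np.array([.4875,.2815])
E
python3 - <<'E'
# overlay fits of hex for various angles, IoU vs bright mask in top image
from h import *
t=np.load("top0rgb.npy").astype(int);s=np.load("scene0rgb.npy").astype(int)
up=6
for n,im,(x0,y0,x1,y1) in (("top",t,(236,238,270,274)),("scene",s,(240,208,268,240))):
    g=cv2.resize(im[y0:y1,x0:x1].astype(np.uint8),None,fx=12,fy=12,interpolation=cv2.INTER_CUBIC)
    for a in (0,15,30,45):
        o=g.copy()
        C=np.array([.4865,.2815])
        an=np.deg2rad(a+30+60*np.arange(6));r=.018/np.cos(np.pi/6)
        P=np.array([proj(n,[C[0]+r*np.cos(k),C[1]+r*np.sin(k),.0785]) for k in an])
        P=((P-[x0,y0]+.5)*12-.5).astype(np.int32)
        cv2.polylines(o,[P],True,(255,0,0),1)
        globals().setdefault('L',[]).append(cv2.resize(o,(400,400))) if 0 else None
        (globals().setdefault('D',{})).setdefault(n,[]).append(o)
    G=D[n];G=np.vstack([np.hstack(G[:2]),np.hstack(G[2:])]);cv2.imwrite(f"pics/hex_{n}.png",cv2.resize(G,None,fx=.68,fy=.68)[:,:,::-1])
E
```

```text
stud tri [0.49025955 0.28180783 0.10208795] [0.49118363 0.28133819 0.102     ] [0.48949196 0.28238679 0.102     ]
scene stud n 35 [0.48984774 0.28089033 0.10093402] nut top n 167 [0.48430164 0.2757733  0.07786505] [0.47076398 0.26244754] [0.51075299 0.2993235 ]
top stud n 50 [0.48986577 0.28457174 0.10066473] nut top n 224 [0.48849857 0.28349757 0.07763393] [0.47175353 0.26523932] [0.50958196 0.30369359]
```

View pics/hex_top.png

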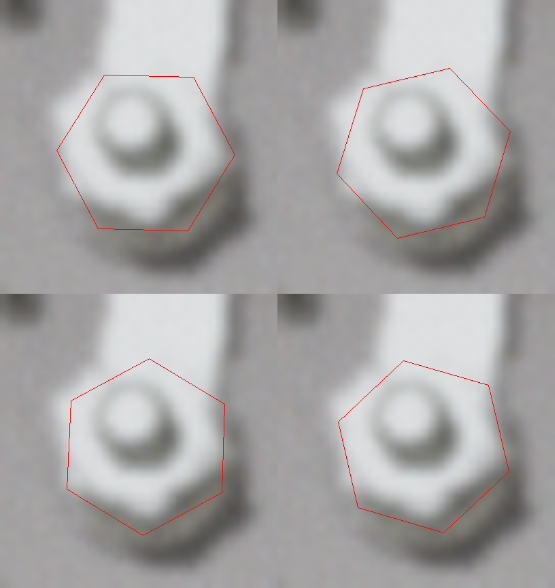

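View pics/hex_scene.png

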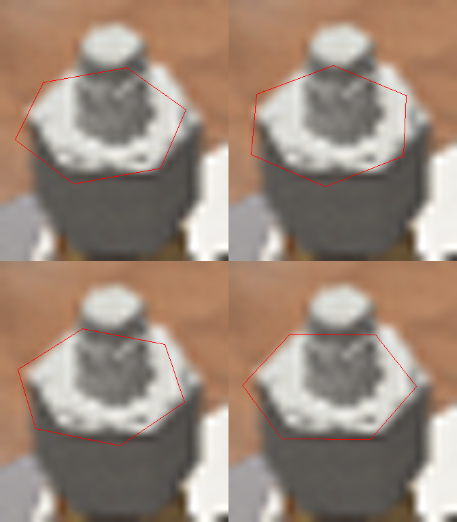

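Run:
```python
from h import *
D={}
for n,C,(x0,y0,x1,y1) in (("top",(.4895,.2824),(236,238,270,274)),("scene",(.4912,.2813),(240,208,268,240))):
    im=np.load(n+"0rgb.npy")
    g=cv2.resize(im[y0:y1,x0:x1],None,fx=8,fy=8,interpolation=cv2.INTER_CUBIC)
    G=[]
    for a in (25,32,39,46):
        o=g.copy()
        for z in(.0785,.0505):
          an=np.deg2rad(a+30+60*np.arange(6));r=.018/np.cos(np.pi/6)
          P=np.array([proj(n,[C[0]+r*np.cos(k),C[1]+r*np.sin(k),z]) for k in an])
          P=((P-[x0,y0]+.5)*8-.5).astype(np.int32)
          cv2.polylines(o,[P],True,(255,0,0) if z>.06 else (0,255,0),1)
        G.append(o)
    D[n]=np.vstack([np.hstack(G[:2]),np.hstack(G[2:])])
    cv2.imwrite(f"pics/hex2_{n}.png",D[n][:,:,::-1])
```

```text
(no output)
```

View pics/hex2_top.png

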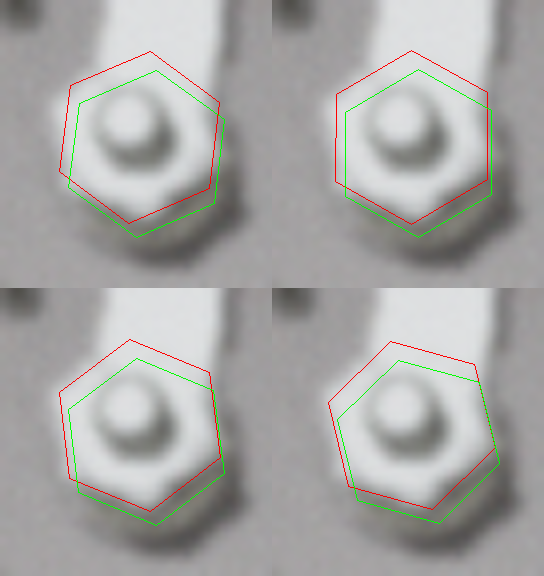

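View pics/hex2_scene.png

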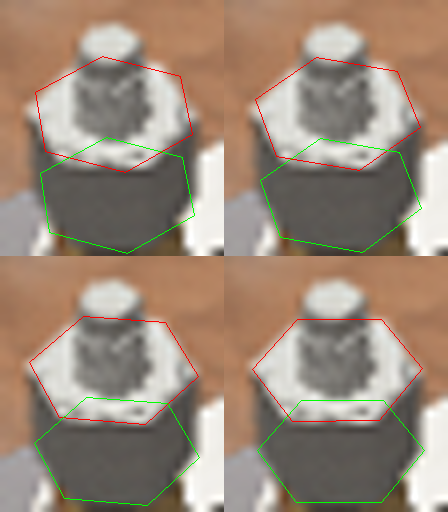

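Run:
```python
from h import *
C=np.vstack([cloud(n,np.load(n+"0.npy"))[np.load(n+"0.npy")>0].reshape(-1,3) for n in("scene","top")])
A=np.array([.21,.588]);B=np.array([.49,.282])
for k in np.linspace(0,1,9):
    p=A+k*(B-A);m=np.hypot(*(C[:,:2]-p).T)<.13
    print(p.round(3),m.sum(),np.percentile(C[m][:,2],99.8).round(3) if m.any() else None)
```

```text
[0.21  0.588] 25921 0.343
[0.245 0.55 ] 27191 0.343
[0.28  0.511] 28634 0.343
[0.315 0.473] 28014 0.342
[0.35  0.435] 26525 0.058
[0.385 0.397] 26025 0.061
[0.42  0.358] 25438 0.101
[0.455 0.32 ] 24581 0.101
[0.49  0.282] 24073 0.101
```

```bash
python3 -m handwheel '[{"hand":1,"dx":2.55,"dy":-2.8,"wz":0.144},{"hand":1,"dx":2.55,"dy":-2.8,"wz":0.144},{"hand":1,"dx":2.55,"dy":-2.8,"wz":0.144},{"hand":1,"dx":2.55,"dy":-2.8,"wz":0.144},{"hand":1,"dx":2.55,"dy":-2.8,"wz":0.144},{"hand":1,"dx":2.55,"dy":-2.8,"wz":0.144},{"hand":1,"dx":2.55,"dy":-2.8,"wz":0.144},{"hand":1,"dx":2.55,"dy":-2.8,"wz":0.144},{"hand":1,"dx":2.55,"dy":-2.8,"wz":0.144},{"hand":1,"dx":2.55,"dy":-2.8,"wz":0.144}]'
python3 -m handwheel '[{"hand":1,"dx":2.47,"dy":-2.58,"wz":0.144},{"hand":1},{"hand":1},{"hand":1}]'
python3 -c "
from rig import bot;import numpy as np
s=bot.read_state();print(s);y=s['tcp_rot'][:,1];print(np.degrees(np.arctan2(y[1],y[0])))"
```

```text
{'time_s': 0.1, 'joint_positions': array([ 6.00760160e+01,  3.02718582e+01,  8.21505362e+01, -8.01358242e-04,
        6.76866539e+01, -1.02271147e+01]), 'qvel': array([ 0.06610876, -0.06370324, -0.07308568, -0.00976859, -0.0112374 ,
        0.09199364]), 'tau': array([ 1.92675834e-04, -4.40987062e+01, -1.77151662e+01,  6.35313825e-02,
        5.33674587e-02, -2.00967861e-05]), 'position': array([0.21029307, 0.58786046, 0.22168029]), 'tcp_rot': array([[-9.41490604e-01,  3.37037925e-01, -9.38223659e-04],
       [ 3.37039074e-01,  9.41489203e-01, -1.65597934e-03],
       [ 3.25199604e-04, -1.87530702e-03, -9.99998189e-01]]), 'force': array([ 0.64493302, -0.66508623, -0.50254813]), 'moment': array([0.01711978, 0.00556127, 0.03040275]), 'opening': 0.9995664324699461}
70.30345306578624invalid input
invalid input
```

```bash
python3 -m handwheel '[{"hand":1,"dx":2.55,"dy":-2.8,"dz":0,"wx":0,"wy":0,"wz":0.144},{"hand":1,"dx":2.55,"dy":-2.8,"dz":0,"wx":0,"wy":0,"wz":0.144},{"hand":1,"dx":2.55,"dy":-2.8,"dz":0,"wx":0,"wy":0,"wz":0.144},{"hand":1,"dx":2.55,"dy":-2.8,"dz":0,"wx":0,"wy":0,"wz":0.144},{"hand":1,"dx":2.55,"dy":-2.8,"dz":0,"wx":0,"wy":0,"wz":0.144},{"hand":1,"dx":2.55,"dy":-2.8,"dz":0,"wx":0,"wy":0,"wz":0.144},{"hand":1,"dx":2.55,"dy":-2.8,"dz":0,"wx":0,"wy":0,"wz":0.144},{"hand":1,"dx":2.55,"dy":-2.8,"dz":0,"wx":0,"wy":0,"wz":0.144},{"hand":1,"dx":2.55,"dy":-2.8,"dz":0,"wx":0,"wy":0,"wz":0.144},{"hand":1,"dx":2.55,"dy":-2.8,"dz":0,"wx":0,"wy":0,"wz":0.144}]'
```

```text
time_s: 1.1
position: [0.4662, 0.307, 0.2222]
tcp_rot: [[-0.452, -0.892, -0.001], [-0.892, 0.452, -0.0], [0.001, 0.001, -1.0]]
force: [0.4, 0.8, 0.8]
opening: 0.996
```

```bash
cat > st.py <<'E'
from rig import bot;import numpy as np
s=bot.read_state();y=s['tcp_rot'][:,1]
print('t',s['time_s'],'p',s['position'].round(4),'yaw',np.degrees(np.arctan2(y[1],y[0])).round(2),'z',s['tcp_rot'][:,2].round(4),'F',s['force'].round(2),'M',s['moment'].round(3),'tau6',s['tau'][5].round(3),'j6',s['joint_positions'][5].round(1),'op',round(s['opening'],3))
E
python3 -m handwheel '[{"hand":1,"dx":2.47,"dy":-2.58,"dz":-4,"wx":0,"wy":0,"wz":0.144},{"hand":1,"dx":0,"dy":0,"dz":-4,"wx":0,"wy":0,"wz":0},{"hand":1,"dx":0,"dy":0,"dz":0,"wx":0,"wy":0,"wz":0},{"hand":1,"dx":0,"dy":0,"dz":0,"wx":0,"wy":0,"wz":0}]' >/dev/null
python3 st.py; python3 st.py
python3 - <<'E'
from h import *
for n in("scene","top"):
    p,d=vision.capture(n);cv2.imwrite(f"pics/{n}1.png",p[:,:,::-1])
    c=(253,225);q=p[170:290,190:320];cv2.imwrite(f"pics/{n}1z.png",cv2.resize(q,None,fx=5,fy=5,interpolation=cv2.INTER_CUBIC)[:,:,::-1])
E
```

```text
t 1.5 p [0.4878 0.2843 0.1448] yaw 161.05 z [-2.6e-03 -8.0e-04 -1.0e+00] F [0.59 0.46 0.24] M [ 0.054  0.088 -0.038] tau6 0.003 j6 -142.2 op 0.998
t 1.5 p [0.4878 0.2843 0.1448] yaw 161.05 z [-2.6e-03 -8.0e-04 -1.0e+00] F [0.59 0.46 0.24] M [ 0.054  0.088 -0.038] tau6 0.003 j6 -142.2 op 0.998
```

View pics/scene1z.png

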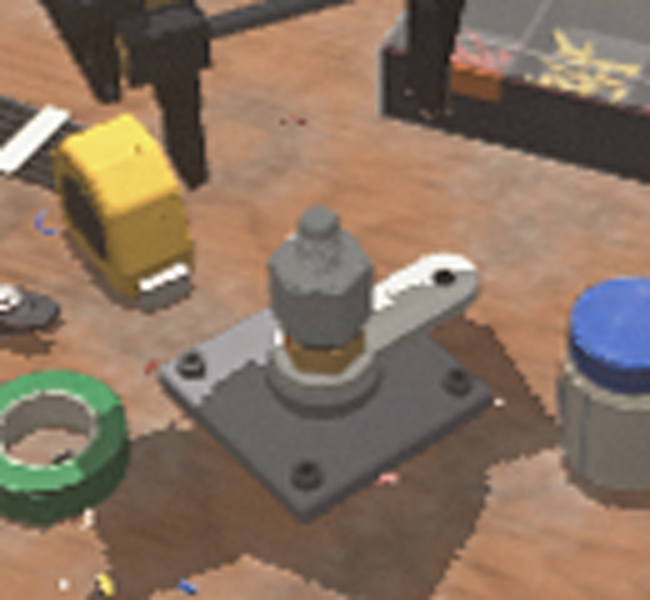

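```bash
python3 st.py
python3 - <<'E'
from h import *
for k in(-1,1):
    a=np.deg2rad(161);P=[.4878+k*.0475*np.cos(a),.2843+k*.0475*np.sin(a),.145]
    print((proj("scene",P)-[190,170])*5)
E
```

```text
t 1.6 p [0.4893 0.2854 0.1469] yaw 161.12 z [ 0.0027  0.001  -1.    ] F [-0.31  0.39 -0.43] M [ 0.091  0.107 -0.061] tau6 0.002 j6 -142.2 op 1.0
[417.59141707  94.50580858]
[181.06346323 165.12781708]
```

View pics/scene1.png

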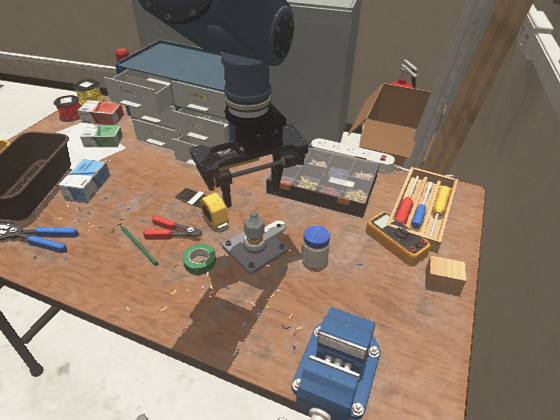

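View pics/top1z.png

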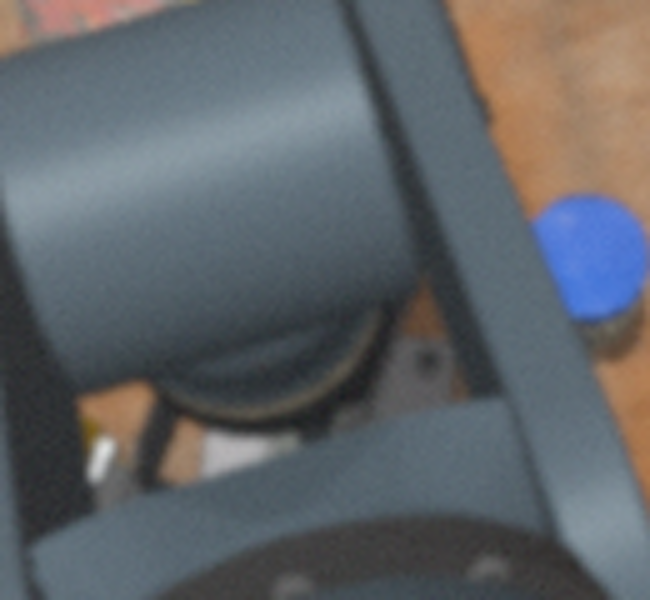

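The fingers straddle the stud, with tips near (229,207) and (274,187) in the scene view, where the projection puts them. The tape measure and jar are clear. Next I'll check how the arm has settled.

```bash
R='[{"hand":1,"dx":0,"dy":0,"dz":0,"wx":0,"wy":0,"wz":0}]'
for i in 1 2 3; do python3 -m handwheel '[{"hand":1,"dx":0,"dy":0,"dz":0,"wx":0,"wy":0,"wz":0}]'>/dev/null; python3 st.py;done
```

```text
t 1.7 p [0.4895 0.2855 0.1473] yaw 161.13 z [ 0.0038  0.0013 -1.    ] F [ 0.55 -0.21  0.75] M [ 0.09   0.102 -0.029] tau6 0.001 j6 -142.2 op 1.0
t 1.8 p [0.4892 0.2853 0.147 ] yaw 161.12 z [ 0.0031  0.0011 -1.    ] F [ 0.2  -0.04 -0.51] M [0.016 0.139 0.003] tau6 0.0 j6 -142.2 op 1.003
t 1.9 p [0.4889 0.285  0.1464] yaw 161.11 z [ 2.e-03  7.e-04 -1.e+00] F [0.05 0.51 0.1 ] M [ 0.083  0.067 -0.029] tau6 0.0 j6 -142.2 op 1.001
```

```bash
python3 -m handwheel '[{"hand":1,"dx":0.1,"dy":-0.3,"dz":-3,"wx":0,"wy":0,"wz":0},{"hand":1,"dx":0,"dy":0,"dz":-3,"wx":0,"wy":0,"wz":0},{"hand":1,"dx":0,"dy":0,"dz":-2.3,"wx":0,"wy":0,"wz":0},{"hand":1,"dx":0,"dy":0,"dz":-1,"wx":0,"wy":0,"wz":0},{"hand":1,"dx":0,"dy":0,"dz":0,"wx":0,"wy":0,"wz":0},{"hand":1,"dx":0,"dy":0,"dz":0,"wx":0,"wy":0,"wz":0},{"hand":1,"dx":0,"dy":0,"dz":0,"wx":0,"wy":0,"wz":0}]'>/dev/null; python3 st.py
for i in 1 2; do python3 -m handwheel '[{"hand":1,"dx":0,"dy":0,"dz":0,"wx":0,"wy":0,"wz":0}]'>/dev/null; python3 st.py;done
python3 - <<'E'
from h import *
p,d=vision.capture("scene")
q=p[150:270,190:320];cv2.imwrite("pics/s2z.png",cv2.resize(q,None,fx=5,fy=5,interpolation=cv2.INTER_CUBIC)[:,:,::-1])
E
```

```text
t 2.6 p [0.4907 0.2818 0.0536] yaw 161.07 z [ 2.6e-03  9.0e-04 -1.0e+00] F [-0.24 -0.38  0.59] M [0.045 0.149 0.04 ] tau6 0.0 j6 -142.5 op 0.999
t 2.7 p [0.4905 0.2817 0.0535] yaw 161.06 z [ 2.4e-03  8.0e-04 -1.0e+00] F [ 0.04 -0.46 -0.32] M [0.064 0.085 0.005] tau6 -0.0 j6 -142.5 op 1.003
t 2.8 p [0.4902 0.2816 0.0531] yaw 161.06 z [ 1.6e-03  5.0e-04 -1.0e+00] F [ 1.05 -0.4   0.58] M [0.064 0.112 0.092] tau6 -0.0 j6 -142.5 op 0.996
```

View pics/s2z.png

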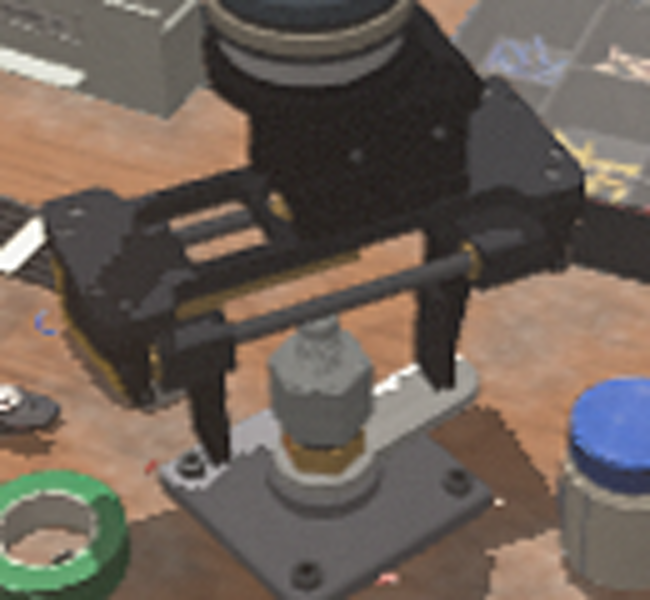

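The fingers stand either side of the nut, tips at zoom (215,460) and (440,385), with nothing touching. I'll close now.

```bash
python3 -m handwheel '[{"hand":-1,"dx":0,"dy":0,"dz":0,"wx":0,"wy":0,"wz":0},{"hand":-1,"dx":0,"dy":0,"dz":0,"wx":0,"wy":0,"wz":0},{"hand":-1,"dx":0,"dy":0,"dz":0,"wx":0,"wy":0,"wz":0},{"hand":-1,"dx":0,"dy":0,"dz":0,"wx":0,"wy":0,"wz":0},{"hand":-1,"dx":0,"dy":0,"dz":0,"wx":0,"wy":0,"wz":0}]'>/dev/null; python3 st.py
for i in 1 2 3; do python3 -m handwheel '[{"hand":-1,"dx":0,"dy":0,"dz":0,"wx":0,"wy":0,"wz":0}]'>/dev/null; python3 st.py;done
```

```text
t 3.35 p [0.4896 0.2813 0.0522] yaw 161.06 z [-1.e-04 -1.e-04 -1.e+00] F [-0.19 -0.29 -0.14] M [ 0.091  0.073 -0.005] tau6 0.0 j6 -142.5 op 0.633
t 3.45 p [0.4896 0.2813 0.0522] yaw 161.06 z [-1.e-04 -0.e+00 -1.e+00] F [-0.91 -0.67 -0.18] M [ 0.097  0.038 -0.021] tau6 0.0 j6 -142.5 op 0.537
t 3.55 p [0.4897 0.2813 0.0522] yaw 161.06 z [-0. -0. -1.] F [ 0.17 -0.19  1.02] M [0.027 0.011 0.003] tau6 0.0 j6 -142.5 op 0.448
t 3.65 p [0.4895 0.2815 0.0523] yaw 161.06 z [-2.e-04  1.e-04 -1.e+00] F [0.24 0.3  0.39] M [0.168 0.167 0.017] tau6 0.028 j6 -142.5 op 0.409
```

```bash
for i in 1 2 3; do python3 -m handwheel '[{"hand":-1,"dx":0,"dy":0,"dz":0,"wx":0,"wy":0,"wz":0}]'>/dev/null; python3 st.py;done
```

```text
t 3.75 p [0.4895 0.2814 0.0522] yaw 161.06 z [-3.e-04  0.e+00 -1.e+00] F [ 0.2   0.74 -0.24] M [0.166 0.16  0.087] tau6 0.024 j6 -142.5 op 0.415
t 3.85 p [0.4895 0.2814 0.0522] yaw 161.06 z [-3.e-04  0.e+00 -1.e+00] F [-0.76  0.51  0.69] M [0.183 0.195 0.015] tau6 0.025 j6 -142.5 op 0.409
t 3.95 p [0.4895 0.2814 0.0522] yaw 161.06 z [-3.e-04 -0.e+00 -1.e+00] F [-0.5   0.38  0.43] M [ 0.177  0.161 -0.029] tau6 0.025 j6 -142.5 op 0.411
```

Gripped at about 35.8 mm with hardly any side force. I'll turn clockwise and watch the joint 6 torque.

```bash
for i in 1 2 3 4; do python3 -m handwheel '[{"hand":-1,"dx":0,"dy":0,"dz":-0.005,"wx":0,"wy":0,"wz":-0.1}]'>/dev/null; python3 st.py;done
```

```text
t 4.05 p [0.4893 0.2815 0.0522] yaw 155.2 z [-7.e-04  1.e-04 -1.e+00] F [-1.96  1.72  0.39] M [0.339 0.276 0.064] tau6 -0.877 j6 -136.7 op 0.413
t 4.15 p [0.4891 0.2816 0.0521] yaw 149.36 z [-1.1e-03  2.0e-04 -1.0e+00] F [-2.08  2.4   1.12] M [0.411 0.315 0.101] tau6 -0.586 j6 -130.8 op 0.405
t 4.25 p [0.4889 0.2817 0.0521] yaw 143.62 z [-1.3e-03  4.0e-04 -1.0e+00] F [-1.39  2.48  1.28] M [0.503 0.454 0.016] tau6 -0.573 j6 -125.1 op 0.408
t 4.35 p [0.4887 0.2818 0.052 ] yaw 137.89 z [-1.7e-03  6.0e-04 -1.0e+00] F [-2.95  2.17  1.25] M [0.617 0.479 0.057] tau6 -0.571 j6 -119.4 op 0.416
```

```bash
python3 -m handwheel '[{"hand":-1,"dx":-0.03,"dy":0.02,"dz":-0.005,"wx":0,"wy":0,"wz":-0.1},{"hand":-1,"dx":-0.03,"dy":0.02,"dz":-0.005,"wx":0,"wy":0,"wz":-0.1},{"hand":-1,"dx":-0.03,"dy":0.02,"dz":-0.005,"wx":0,"wy":0,"wz":-0.1},{"hand":-1,"dx":0,"dy":0,"dz":-0.005,"wx":0,"wy":0,"wz":-0.1},{"hand":-1,"dx":0,"dy":0,"dz":-0.005,"wx":0,"wy":0,"wz":-0.1}]'>/dev/null; python3 st.py
python3 -m handwheel '[{"hand":-1,"dx":0,"dy":0,"dz":-0.005,"wx":0,"wy":0,"wz":-0.1},{"hand":-1,"dx":0,"dy":0,"dz":-0.005,"wx":0,"wy":0,"wz":-0.1},{"hand":-1,"dx":0,"dy":0,"dz":-0.005,"wx":0,"wy":0,"wz":-0.1}]'>/dev/null; python3 st.py
python3 -m handwheel '[{"hand":-1,"dx":0,"dy":0,"dz":-0.005,"wx":0,"wy":0,"wz":-0.1},{"hand":-1,"dx":0,"dy":0,"dz":-0.005,"wx":0,"wy":0,"wz":-0.1},{"hand":-1,"dx":0,"dy":0,"dz":-0.005,"wx":0,"wy":0,"wz":-0.1}]'>/dev/null; python3 st.py
```

```text
t 4.85 p [0.488  0.2828 0.0518] yaw 109.23 z [-0.0011  0.0012 -1.    ] F [-1.92  5.06  0.93] M [0.761 0.412 0.045] tau6 -0.568 j6 -90.6 op 0.41
t 5.15 p [0.4879 0.2834 0.0517] yaw 92.01 z [-0.0011  0.0023 -1.    ] F [-2.44  6.18 -0.46] M [1.171 0.466 0.096] tau6 -0.564 j6 -73.4 op 0.41
t 5.45 p [0.488  0.2841 0.0515] yaw 74.8 z [-7.0e-04  3.3e-03 -1.0e+00] F [-1.91  8.67 -0.45] M [1.501 0.517 0.077] tau6 -0.562 j6 -56.3 op 0.409
```

```bash
python3 -m handwheel '[{"hand":-1,"dx":-0.02,"dy":0.08,"dz":-0.005,"wx":0,"wy":0,"wz":-0.1},{"hand":-1,"dx":-0.02,"dy":0.08,"dz":-0.005,"wx":0,"wy":0,"wz":-0.1},{"hand":-1,"dx":0,"dy":0.08,"dz":-0.005,"wx":0,"wy":0,"wz":-0.1}]'>/dev/null; python3 st.py
for i in 1 2 3 4 5; do python3 -m handwheel '[{"hand":-1,"dx":0,"dy":0,"dz":-0.005,"wx":0,"wy":0,"wz":-0.1}]'>/dev/null; python3 st.py; done
```

```text
t 5.75 p [0.4882 0.2851 0.0514] yaw 57.71 z [ 2.e-04  8.e-04 -1.e+00] F [ 0.62 -0.43  1.01] M [0.19 0.13 0.1 ] tau6 -0.586 j6 -38.8 op 0.408
t 5.85 p [0.4884 0.2852 0.0513] yaw 51.96 z [ 4.0e-04  1.1e-03 -1.0e+00] F [-0.22  2.95 -0.17] M [0.544 0.116 0.061] tau6 -0.57 j6 -33.1 op 0.413
t 5.95 p [0.4885 0.2853 0.0513] yaw 46.21 z [ 7.0e-04  1.6e-03 -1.0e+00] F [-0.42  4.43  0.18] M [0.618 0.112 0.078] tau6 -0.573 j6 -27.4 op 0.413
t 6.05 p [0.4887 0.2855 0.0513] yaw 40.48 z [ 0.0011  0.0019 -1.    ] F [-0.59  3.91 -1.  ] M [0.652 0.111 0.123] tau6 -0.573 j6 -21.6 op 0.41
t 6.15 p [0.4889 0.2856 0.0512] yaw 34.74 z [ 0.0015  0.0022 -1.    ] F [-0.72  3.83 -1.47] M [0.798 0.051 0.087] tau6 -0.572 j6 -15.9 op 0.41
t 6.25 p [0.489  0.2857 0.0512] yaw 29.01 z [ 0.0019  0.0024 -1.    ] F [-1.11  4.93 -1.6 ] M [ 0.809 -0.027  0.074] tau6 -0.572 j6 -10.2 op 0.408
```

The small drift fits a 2 mm off-centre grip, with the stud axis near (0.4903, 0.2833). I'll follow that circle and turn with a reading every row or two.

```bash
python3 -m handwheel '[{"hand":-1,"dx":0.06,"dy":0.04,"dz":-0.005,"wx":0,"wy":0,"wz":-0.1}]'>/dev/null; python3 st.py
python3 -m handwheel '[{"hand":-1,"dx":0.06,"dy":0.04,"dz":-0.005,"wx":0,"wy":0,"wz":-0.1}]'>/dev/null; python3 st.py
for i in 1 2 3 ; do python3 -m handwheel '[{"hand":-1,"dx":0.02,"dy":0,"dz":-0.005,"wx":0,"wy":0,"wz":-0.1}]'>/dev/null; python3 st.py; done
```

```text
t 6.35 p [0.4893 0.2859 0.0511] yaw 23.29 z [ 0.0012  0.0019 -1.    ] F [-0.69  2.79  0.24] M [0.609 0.134 0.086] tau6 -0.581 j6 -4.4 op 0.412
t 6.45 p [0.4896 0.286  0.051 ] yaw 17.57 z [ 2.0e-04  1.3e-03 -1.0e+00] F [-1.56  2.47  0.58] M [0.421 0.226 0.089] tau6 -0.583 j6 1.3 op 0.411
t 6.55 p [0.4898 0.2861 0.051 ] yaw 11.84 z [ 4.0e-04  1.4e-03 -1.0e+00] F [-0.62  4.21 -0.3 ] M [0.534 0.225 0.07 ] tau6 -0.577 j6 7.1 op 0.408
t 6.65 p [0.4901 0.2861 0.051 ] yaw 6.11 z [ 6.0e-04  1.5e-03 -1.0e+00] F [-0.51  3.26 -0.04] M [0.586 0.123 0.052] tau6 -0.579 j6 12.8 op 0.41
t 6.75 p [0.4903 0.2861 0.0509] yaw 0.37 z [ 6.0e-04  1.5e-03 -1.0e+00] F [-1.26  3.24  0.79] M [0.499 0.141 0.094] tau6 -0.58 j6 18.5 op 0.412
```

```bash
for i in 1 2 3 ; do python3 -m handwheel '[{"hand":-1,"dx":0.02,"dy":0,"dz":-0.005,"wx":0,"wy":0,"wz":-0.1}]'>/dev/null; python3 st.py; done
```

```text
t 6.85 p [0.4906 0.2861 0.0509] yaw -5.35 z [ 8.0e-04  1.6e-03 -1.0e+00] F [-0.45  3.05 -0.15] M [0.536 0.257 0.109] tau6 -0.581 j6 24.2 op 0.413
t 6.95 p [0.4908 0.2861 0.0508] yaw -11.08 z [ 8.0e-04  1.5e-03 -1.0e+00] F [-0.86  2.97  0.18] M [0.454 0.146 0.069] tau6 -0.581 j6 29.9 op 0.413
t 7.05 p [0.491  0.286  0.0508] yaw -16.81 z [ 8.0e-04  1.4e-03 -1.0e+00] F [-0.33  2.46 -0.73] M [0.445 0.198 0.133] tau6 -0.581 j6 35.7 op 0.412
```

```bash
for i in 1 2 3 4; do python3 -m handwheel '[{"hand":-1,"dx":0.02,"dy":-0.01,"dz":-0.005,"wx":0,"wy":0,"wz":-0.1}]'>/dev/null; python3 st.py; done
```

```text
t 7.15 p [0.4912 0.286  0.0507] yaw -22.54 z [ 9.0e-04  1.5e-03 -1.0e+00] F [-0.99  3.35  0.88] M [0.532 0.138 0.123] tau6 -0.581 j6 41.4 op 0.415
t 7.25 p [0.4915 0.2859 0.0507] yaw -28.27 z [ 0.001   0.0015 -1.    ] F [-0.77  2.4  -0.92] M [0.441 0.174 0.05 ] tau6 -0.582 j6 47.1 op 0.412
t 7.35 p [0.4917 0.2857 0.0506] yaw -34.0 z [ 0.001   0.0015 -1.    ] F [-0.22  3.55 -0.58] M [0.449 0.238 0.052] tau6 -0.582 j6 52.8 op 0.409
t 7.45 p [0.4919 0.2856 0.0506] yaw -39.72 z [ 0.001   0.0014 -1.    ] F [-0.73  2.87 -0.66] M [ 0.434  0.161 -0.015] tau6 -0.583 j6 58.5 op 0.41
```

```bash
for i in 1 2 3 4; do python3 -m handwheel '[{"hand":-1,"dx":0.015,"dy":-0.015,"dz":-0.005,"wx":0,"wy":0,"wz":-0.1}]'>/dev/null; python3 st.py; done
```

```text
t 7.55 p [0.492  0.2854 0.0505] yaw -45.45 z [ 0.001   0.0013 -1.    ] F [-0.54  2.81  0.37] M [0.46  0.185 0.039] tau6 -0.583 j6 64.2 op 0.415
t 7.65 p [0.4922 0.2853 0.0505] yaw -51.18 z [ 0.001   0.0013 -1.    ] F [0.   2.67 0.39] M [0.396 0.182 0.033] tau6 -0.583 j6 69.9 op 0.412
t 7.75 p [0.4924 0.2851 0.0504] yaw -56.91 z [ 0.001   0.0013 -1.    ] F [-0.65  1.78  0.14] M [0.369 0.227 0.093] tau6 -0.583 j6 75.6 op 0.412
t 7.85 p [0.4925 0.2849 0.0504] yaw -62.64 z [ 9.0e-04  1.2e-03 -1.0e+00] F [-0.26  1.81 -0.6 ] M [0.335 0.172 0.118] tau6 -0.583 j6 81.4 op 0.413
```

```bash
for i in 1 2 3 4; do python3 -m handwheel '[{"hand":-1,"dx":0.01,"dy":-0.02,"dz":-0.005,"wx":0,"wy":0,"wz":-0.1}]'>/dev/null; python3 st.py; done
```

```text
t 7.95 p [0.4926 0.2846 0.0503] yaw -68.36 z [ 9.0e-04  1.1e-03 -1.0e+00] F [-0.04  2.47 -0.82] M [0.364 0.215 0.095] tau6 -0.582 j6 87.1 op 0.408
t 8.05 p [0.4927 0.2844 0.0503] yaw -74.09 z [ 9.0e-04  1.1e-03 -1.0e+00] F [-0.86  1.95  0.08] M [0.337 0.193 0.118] tau6 -0.583 j6 92.8 op 0.415
t 8.15 p [0.4928 0.2842 0.0503] yaw -79.79 z [ 9.e-04  9.e-04 -1.e+00] F [-0.08  2.19 -0.14] M [0.403 0.2   0.276] tau6 -0.366 j6 98.5 op 0.413
t 8.25 p [0.4928 0.2839 0.0502] yaw -85.49 z [ 8.e-04  7.e-04 -1.e+00] F [-0.27  2.14  0.75] M [0.331 0.234 0.292] tau6 -0.358 j6 104.1 op 0.417
```

Contact came at about yaw −77°, where Mz jumped from 0.1 to 0.28 and tau6 stepped by 0.22. I have about 0.8 rad to go, and joint 6 stays in range.

```bash
for i in 1 2 3 4; do python3 -m handwheel '[{"hand":-1,"dx":-0.01,"dy":-0.025,"dz":-0.005,"wx":0,"wy":0,"wz":-0.1}]'>/dev/null; python3 st.py; done
```

```text
t 8.35 p [0.4928 0.2837 0.0502] yaw -91.21 z [ 1.e-03  7.e-04 -1.e+00] F [-0.58  1.71 -1.28] M [0.36  0.187 0.293] tau6 -0.334 j6 109.8 op 0.412
t 8.45 p [0.4928 0.2834 0.0501] yaw -96.93 z [ 1.3e-03  7.0e-04 -1.0e+00] F [-0.58  1.72 -0.05] M [0.337 0.156 0.329] tau6 -0.308 j6 115.5 op 0.413
t 8.55 p [0.4927 0.2832 0.0501] yaw -102.65 z [ 1.4e-03  7.0e-04 -1.0e+00] F [-0.76  0.85 -0.71] M [0.358 0.22  0.391] tau6 -0.282 j6 121.3 op 0.411
t 8.65 p [0.4927 0.2829 0.05  ] yaw -108.37 z [ 1.5e-03  7.0e-04 -1.0e+00] F [-0.62  1.56 -0.54] M [0.403 0.167 0.385] tau6 -0.256 j6 127.0 op 0.411
```

```bash
for i in 1 2 3 ; do python3 -m handwheel '[{"hand":-1,"dx":-0.005,"dy":-0.01,"dz":-0.002,"wx":0,"wy":0,"wz":-0.04}]'>/dev/null; python3 st.py; done
```

```text
t 8.75 p [0.4927 0.2828 0.05  ] yaw -110.59 z [ 1.5e-03  7.0e-04 -1.0e+00] F [0.07 1.64 0.07] M [0.416 0.172 0.373] tau6 0.299 j6 129.2 op 0.408
t 8.85 p [0.4926 0.2827 0.05  ] yaw -112.82 z [ 1.5e-03  7.0e-04 -1.0e+00] F [0.34 1.85 0.12] M [0.407 0.186 0.423] tau6 0.138 j6 131.4 op 0.41
t 8.95 p [0.4926 0.2826 0.05  ] yaw -115.1 z [ 1.6e-03  7.0e-04 -1.0e+00] F [-0.59  2.93  0.85] M [0.448 0.199 0.358] tau6 0.141 j6 133.7 op 0.412
```

```bash
for i in 1 2 ; do python3 -m handwheel '[{"hand":-1,"dx":-0.005,"dy":-0.01,"dz":-0.002,"wx":0,"wy":0,"wz":-0.04}]'>/dev/null; python3 st.py; done
```

```text
t 9.05 p [0.4925 0.2826 0.0499] yaw -117.39 z [ 1.6e-03  7.0e-04 -1.0e+00] F [ 0.11  2.92 -0.28] M [0.434 0.153 0.403] tau6 0.151 j6 135.9 op 0.409
t 9.15 p [0.4925 0.2825 0.0499] yaw -119.68 z [ 1.6e-03  7.0e-04 -1.0e+00] F [ 0.2   2.82 -0.11] M [0.378 0.138 0.406] tau6 0.162 j6 138.2 op 0.409
```

```bash
python3 -m handwheel '[{"hand":-1,"dx":-0.005,"dy":-0.01,"dz":-0.002,"wx":0,"wy":0,"wz":-0.04}]'>/dev/null; python3 st.py
```

```text
t 9.25 p [0.4924 0.2824 0.0499] yaw -121.97 z [ 1.6e-03  7.0e-04 -1.0e+00] F [-0.31  1.73  0.49] M [0.411 0.21  0.4  ] tau6 0.172 j6 140.5 op 0.408
```

```bash
python3 -m handwheel '[{"hand":-1,"dx":-0.005,"dy":-0.01,"dz":-0.002,"wx":0,"wy":0,"wz":-0.04}]'>/dev/null; python3 st.py
```

```text
t 9.35 p [0.4924 0.2823 0.0499] yaw -124.26 z [ 1.7e-03  7.0e-04 -1.0e+00] F [-0.14  2.72 -0.06] M [0.465 0.183 0.372] tau6 0.183 j6 142.8 op 0.41
```

```bash
python3 -m handwheel '[{"hand":-1,"dx":-0.005,"dy":-0.01,"dz":-0.001,"wx":0,"wy":0,"wz":-0.03}]'>/dev/null; python3 st.py
```

```text
t 9.45 p [0.4923 0.2822 0.0499] yaw -125.99 z [ 1.6e-03  7.0e-04 -1.0e+00] F [-0.59  3.45  0.19] M [0.556 0.126 0.486] tau6 0.347 j6 144.5 op 0.41
```

```bash
python3 -m handwheel '[{"hand":-1,"dx":0,"dy":-0.005,"dz":-0.001,"wx":0,"wy":0,"wz":-0.02}]'>/dev/null; python3 st.py
```

```text
t 9.55 p [0.4923 0.2821 0.0499] yaw -127.12 z [ 1.5e-03  7.0e-04 -1.0e+00] F [ 0.02  3.92 -0.08] M [0.694 0.185 0.691] tau6 0.528 j6 145.6 op 0.409
```

The torque climbed steeply to Mz 0.69 N m, so the washer is solid. I'm stopping here and letting go.

```bash
python3 -m handwheel '[{"hand":1,"dx":0,"dy":0,"dz":0,"wx":0,"wy":0,"wz":0},{"hand":1,"dx":0,"dy":0,"dz":0,"wx":0,"wy":0,"wz":0},{"hand":1,"dx":0,"dy":0,"dz":0,"wx":0,"wy":0,"wz":0},{"hand":1,"dx":0,"dy":0,"dz":0,"wx":0,"wy":0,"wz":0},{"hand":1,"dx":0,"dy":0,"dz":0,"wx":0,"wy":0,"wz":0},{"hand":1,"dx":0,"dy":0,"dz":0,"wx":0,"wy":0,"wz":0},{"hand":1,"dx":0,"dy":0,"dz":0,"wx":0,"wy":0,"wz":0},{"hand":1,"dx":0,"dy":0,"dz":0,"wx":0,"wy":0,"wz":0}]'>/dev/null; python3 st.py
```

```text
t 10.35 p [0.4917 0.2815 0.0497] yaw -127.14 z [-1.e-04 -0.e+00 -1.e+00] F [ 0.8   0.09 -0.41] M [ 0.024  0.163 -0.013] tau6 0.0 j6 145.6 op 0.98
```

```bash
python3 -m handwheel '[{"hand":1,"dx":0,"dy":0,"dz":2,"wx":0,"wy":0,"wz":0},{"hand":1,"dx":0,"dy":0,"dz":4,"wx":0,"wy":0,"wz":0},{"hand":1,"dx":0,"dy":0,"dz":4,"wx":0,"wy":0,"wz":0},{"hand":1,"dx":0,"dy":0,"dz":4,"wx":0,"wy":0,"wz":0},{"hand":1,"dx":-3,"dy":3,"dz":2,"wx":0,"wy":0,"wz":0},{"hand":1,"dx":-3,"dy":3,"dz":0,"wx":0,"wy":0,"wz":0},{"hand":1,"dx":-3,"dy":3,"dz":0,"wx":0,"wy":0,"wz":0},{"hand":1,"dx":0,"dy":0,"dz":0,"wx":0,"wy":0,"wz":0},{"hand":1,"dx":0,"dy":0,"dz":0,"wx":0,"wy":0,"wz":0}]'>/dev/null; python3 st.py
python3 - <<'E'
from h import *
p,d=vision.capture("scene")
q=p[170:290,190:340];o=np.load("scene0rgb.npy")[170:290,190:340]
cv2.imwrite("pics/s3z.png",cv2.resize(np.vstack([o,q]),None,fx=2.5*.99,fy=2.5*.99,interpolation=cv2.INTER_CUBIC)[:,:,::-1])
z=np.hstack([np.load("scene0rgb.npy")[205:255,235:275],p[205:255,235:275]]);cv2.imwrite("pics/s3n.png",cv2.resize(z,None,fx=10,fy=10,interpolation=cv2.INTER_CUBIC)[:,:,::-1])
E
```

```text
t 11.25 p [0.401  0.372  0.2099] yaw -126.99 z [ 4.e-04 -3.e-04 -1.e+00] F [ 0.16 -0.01 -0.24] M [ 0.047  0.176 -0.038] tau6 0.014 j6 158.2 op 0.999
```

View pics/s3z.png

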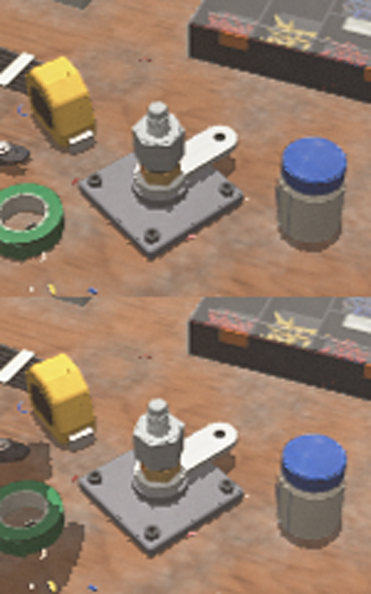

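View pics/s3n.png

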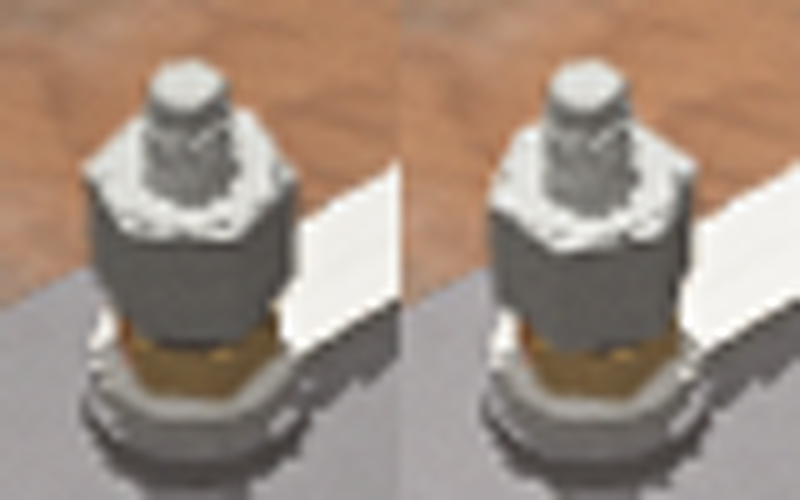

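The steel nut sits lower (rim at y≈248 in the zoom, up from about 238). The brass nut and the orange edge near (120,335) look unchanged, and the tape measure, jar and green tape are in the same places. Handing in.

```bash
python3 -c "
from rig import hand_in;print(hand_in())"
```

```text
the job is handed in; nothing more can be done
None
```

The steel nut is run down onto the spring washer, tightened until the washer went solid, and let go. I handed the job in at about 11 s on the robot's clock.

- **Running down:** I gripped the nut once on its flats and turned it clockwise about 5.0 rad in a single sweep. It met the washer after about 4.2 rad, where the wrist moment stepped from about 0.1 to 0.28 N m.
- **Tightening:** The torque rose gently over about 0.8 rad, then climbed quickly from about 0.4 to 0.49 and 0.69 N m within 0.05 rad. I stopped there, below the 0.90 N m at which the brass nut slips.
- **Letting go:** I opened the gripper and lifted the arm clear, and the force readings went back to about zero.
- **Last picture:** The steel nut sits lower. The brass nut with its orange mark, the tape measure, the jar and the green tape look unmoved.

The washer's squeeze is too small to see in the pictures, so the evidence that it is flat is only the torque I felt. The paint mark was compared by eye, not measured. My first estimate of the stud's position was about 2 mm off, and I corrected for this while turning, when side forces reached about 9 N. My first two moves were refused because the rows left out some fields; the arm did not move.

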